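Hang a board holder on a tilted repair stand by its keyhole

ROBOT

A 7-joint arm with a two-finger parallel gripper is mounted at the origin on the work surface. World frame = base frame: x ahead of the robot, y to its left, z up, the work surface at z = 0. Lengths are in mm, angles in rad, forces in N, time in s.
With the tool pointing down it reaches from about 425 to 925 mm from the base axis. Payload 6.8 kg.
Tool frame: the origin (TCP) lies midway between the tips of the shut fingers; the grasp point (between the pads) lies 19 mm behind it; z points along the fingers, y is the direction in which the jaws open and shut (so a half turn about z gives the same grasp; the last joint's range is limited). The gripper opens to 85 mm and grips with 20 to 120 N. Pads are 22 mm wide; open, the fingers measure 114 mm over their backs; the gripper's body (76 mm by 85 mm) begins 54 mm behind the grasp point. The pads swing forward as they close: fully open they stand 13 mm farther back than shut.
Start: joints at [1.155, 0.477, 0.022, 1.555, -0.011, 1.109, -0.083], TCP at [204.509, -643.291, 231.308] pointing down, gripper open.
Joint ranges: [-2.96, 2.96], [-0.34, 2.1], [-1.41, 1.46], [0.24, 2.44], [-1.37, 4.51], [0.17, 1.92], [-2.96, 2.96]. Speed limits (rad/s): [2.39, 2.39, 3.14, 3.14, 3.14, 3.14, 3.14].

INTERFACE

Orientations are given as a unit quaternion [x, y, z, w].
In Python, from bench import read_state, eyes, arm gives the robot as it stands.
- The arm moves only by the tool step_arm, never from a script. Its argument "commands" is a list of rows, each a list of 7 numbers: the shift along the world's x, y, z in m, then the turn, a rotation vector about the world's x, y, z in rad, then the closure, from -1 (fully open) to 1 (shut), so that 0 is half open. In form: [[x, y, z, wx, wy, wz, gripper], ...]. A call has 1 to 5 rows; each row shifts and turns the commanded pose from where the row before left it; what a row does not reach is not made up. A row lasts 1/10 s, in which the tool goes at most 50 mm and 8.59 degrees, less where a joint would pass 70% of its speed; a pose out of reach is approached as far as the arm can. A call is refused whole if a number of a shift passes 0.05 or a number of a turn 0.15, either way. A call with a gripper value outside its range is refused whole. The fingers move at their own pace and stop on an object; "grip_force" is the grip in N (left out, the last holds). Time passes only in rows, so rows that do not move let the fingers close. It gives the time, the measured TCP pose, the force and the opening at its end, in the units of the state.
- read_state(): the state, without advancing time (a new reading comes with each control period).
- eyes.snapshot(name): name is "scene" or "top" or "wrist"; returns the picture (400x640x3 uint8, red, green, blue); there is no depth.
- eyes.camera_info(name): a dict with "fx", "fy", "cx", "cy" (pixels), "R" (3x3) and "t" (3): a world point X has camera coordinates R X + t. Camera axes: x right, y down, z forward; pixel columns grow to the right and rows downward; lengths in mm; the calibration is good to about 2 mm. A picture is of the moment at which its call begins: read the wrist's pose just before it. camera_info takes no time and is no camera call; for the wrist camera it gives the pose at the moment of the call.
- arm.close_job(): hands the job in, once; it reports no verdict.
The state is a dict: "time_s": time; "joint_pos": joint angles; "dq": joint speeds; "joint_torque": joint torques, N m; "position": TCP position; "eef_rot": TCP orientation; "wrist_force": force on the tool from outside, world axes, zero at the start; "wrist_torque": the same for the moment, N m; "gripper_width": opening from 0.0 (shut) to 1.0 (fully open).
Only numpy, scipy, OpenCV 4.12 (cv2) and the standard library are available. Lean on these libraries where they do the work, as an engineer would, in place of code of your own. Each camera call takes 0.05 s, during which the arm holds its last target. There are 200 camera calls.

TASK

Pick up the circuit-board holder plate by its grip, press the large end of its keyhole over the headed stud of the tilted repair stand until the plate lies flat on the panel, then slide the plate straight down the slope until the stud is fully home in the narrow end of the keyhole, and let go with the plate lying flat and straight on the panel. Feel your way: never let the plate bear on the stand with more than 45 N. Leave the phone, the jar and the screwdriver where they lie.

Things in the scene. Friction and masses are not known exactly. Their poses are not given: they have to be found in the camera images.
- plate: Loose board holder, 0.2 to 0.35 kg: aluminium plate 130 (x) x 90 (y) x 5 mm, lying with its grip up. Origin: centre of its underside; x points to its keyhole end (goes up the slope), z out of the face with the grip. On the line y = 0 a through keyhole: round end of 20 mm diameter centred at x = 15 mm, leading towards +x into a slot 11 mm wide, its rounded end centred at x = 37 mm.
- grip (a point): Middle of the plate's grip: a black upright bar 40 mm long (plate x), 14 mm wide (plate y), 42 mm high, standing on the plate's top face (plate z = 5 to 47 mm), centred at plate x = -20, y = 0; this point is at z = 26 mm. Pinch it across the 14 mm. A thin green circuit board lies beyond it at the plate's -x end.
- keyhole (a point): Centre of the large round end (20 mm) of the plate's keyhole, on the plate's underside.
- slot_end (a point): Centre of the rounded closed end of the keyhole's 11 mm slot, on the plate's underside, 22 mm from the large end's centre. When the slot end meets the stud's shank, this point lies about 1.5 mm down the slope of the stud's axis.
- stand: The fixed repair stand on the bench, about 185 x 160 mm, 108 mm high: dark feet that carry the tilted panel. Origin: on the bench below the panel's centre; x (level) points the way the panel rises, z up.
- panel: The stand's flat aluminium panel, 200 (x) x 160 (y) mm, tilted 25 degrees. Origin: centre of its upper face, 62 mm above the bench; x points up the slope, y level across it, z out of the face.
- cross_slot (a point): The -y end of the black cross slot (46 mm long, along panel y) in the panel's face, at panel x = 20, y = -23 mm; axes as the panel's. A steel stud is rigidly clamped in the slot, its axis anywhere from 8 to 38 mm to +y of here: not measured, see or feel for it. Shank 8 mm diameter; round head 16 mm diameter, rims rounded 1 mm, from 7 to 11 mm off the face.
- phone: Bystander: a phone, 72 x 148 x 8 mm, lying flat. Origin: centre of its underside.
- tin: Bystander: a small amber jar with a steel lid, 52 mm diameter, 45 mm high. Origin: centre of its underside.
- driver: Bystander: a screwdriver 150 mm long lying on the bench. Origin: middle of its underside.
Not all that is in view belongs to the job. Leave any purple look-alike of the plate alone. What is shaped like the stand but yellow is not meant.

How it is judged (in metres and radians):
On the way:
1. the plate lies on the panel (keyhole edge within 4 mm of it) with the stud's head through the large end of the keyhole (x of keyhole in the frame of panel between 0.011 and 0.029 m and y of keyhole in the frame of panel between -0.023 and 0.023 m and z of keyhole in the frame of panel between -0.003 and 0.004 m), for 0.1 s.
At the end, for the whole second after the job is handed in: The plate rests, released, on the panel with the stud in its slot: slot end at most 2.5 mm short of the stud (5 mm past) along the slope, within 19 mm of the centre line, underside within 3.5 mm of the face, parallel to it within 0.08 rad, straight down the slope within 0.2 rad (x of slot_end in the frame of panel between 0.015 and 0.0225 m and y of slot_end in the frame of panel between -0.019 and 0.019 m and z of slot_end in the frame of panel between -0.003 and 0.0035 m and angle between the z axis of plate and the z axis of panel, either way round below 0.08 rad and angle between the x axis of plate and the x axis of panel, either way round below 0.2 rad and linear speed of plate below 0.01 m/s and angular speed of plate below 0.1 rad/s); the robot touches nothing.
It fails at once if the plate bears on the stand or its stud with more than 45 N (contact force between plate and stand above 45 N).
It fails at once if the phone is moved more than 15 mm (distance of phone from where it was at the start of the episode above 0.015 m).
It fails at once if the jar is moved more than 15 mm (distance of tin from where it was at the start of the episode above 0.015 m).
It fails at once if the screwdriver is moved more than 15 mm (distance of driver from where it was at the start of the episode above 0.015 m).
It also fails if it takes over 72 s, if anything falls off the work surface, if the arm or the gripper's body presses on something with over 40 N, if the wrist force passes 120 N, or if a joint passes its speed limit or range.

## Working session

There is one attempt and no reset: what is moved stays moved. The work goes in short steps, Python scripts to look and compute and a tool call to move; the robot and the scene stay as the last step left them, time stands still between calls to the robot, and variables do not carry over. Pictures are saved under pics/ and viewed, about 8 in all and at most 12, crops included, and the job is handed in when it is done.

Besides the shell and the picture viewer there is one more tool, called as name(argument=value, ...) on one line, values as JSON. step_arm: Moves the arm, as the interface text tells. Its arguments: {"type":"object","properties":{"commands":{"type":"array","items":{"type":"array","items":{"type":"number"}}},"grip_force":{"type":"number"}},"required":["commands"]}

```bash
mkdir -p pics; ls; python3 - <<'E'
from bench import read_state, eyes, arm
import cv2,numpy as np
print(read_state())
for n in ["scene","top"]:
    im=eyes.snapshot(n); cv2.imwrite(f"pics/{n}0.png",im[:,:,::-1]); c=eyes.camera_info(n); print(n,c)
E
```

```text
pics
{'time_s': 0.0, 'joint_pos': array([ 1.1548856 ,  0.47780737,  0.02234533,  1.55645966, -0.01146947,
        1.10927335, -0.08310848]), 'dq': array([ 0.00042889,  0.00017004,  0.00061681, -0.00113312, -0.00012742,
       -0.00106868,  0.00017195]), 'joint_torque': array([ 3.35877839e-04, -5.96450329e+01,  1.60794508e+00, -2.81191635e+01,
        1.24578891e-02,  9.35326709e-03,  2.81398917e-05]), 'position': array([ 204.30269796, -642.72213584,  230.31748102]), 'eef_rot': array([ 9.88177858e-01,  1.53309144e-01, -2.20572229e-04, -8.82588893e-04]), 'wrist_force': array([ 0.40020957,  1.42608826, -0.44326964]), 'wrist_torque': array([-0.0721444 , -0.03906379,  0.01336562]), 'gripper_width': 1.0025055168551151}
scene {'fx': 463.60992770907706, 'fy': 463.60992770907706, 'cx': 323.3983704447517, 'cy': 199.802393734326, 'R': array([[ 0.77077307,  0.63678815,  0.02024197],
       [ 0.41120319, -0.47295295, -0.779248  ],
       [-0.48664239,  0.60894693, -0.62638871]]), 't': array([-578.92087133, -126.48712745, 1566.66416156])}
top {'fx': 412.59495752259147, 'fy': 412.59495752259147, 'cx': 320.88029078989905, 'cy': 206.65805950551746, 'R': array([[ 0.01851595, -0.99982797,  0.00109377],
       [-0.98707015, -0.01845387, -0.15922302],
       [ 0.15921581,  0.00186854, -0.98724203]]), 't': array([ 142.26272293,  620.74892083, 1201.07309209])}
```

View pics/top0.png

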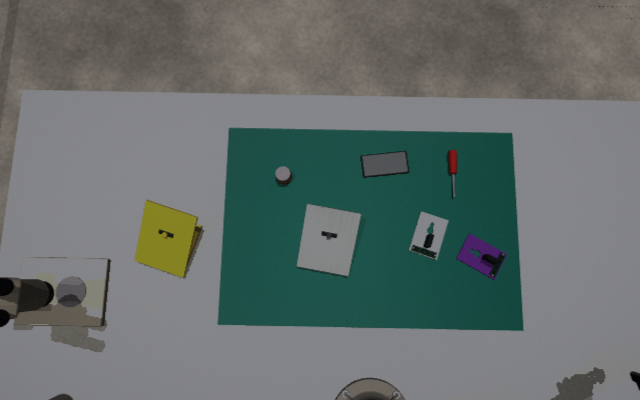

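View pics/scene0.png

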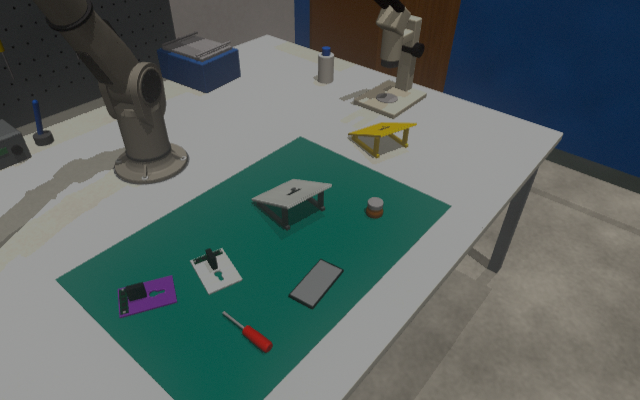

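Candidates in the top view: for the plate, silver (429,236) or the purple look-alike (482,256), so I take the silver one. For the stand, silver (329,240) or yellow (167,238), so I take the silver one. Next I check both in a close crop.

```bash
python3 - <<'E'
import cv2,numpy as np
t=cv2.imread("pics/top0.png")
a=cv2.resize(t[195:285,290:370],None,fx=5,fy=5,interpolation=cv2.INTER_CUBIC)
b=cv2.resize(t[205:265,400:456],None,fx=7,fy=7,interpolation=cv2.INTER_CUBIC)
h=max(a.shape[0],b.shape[0]); o=np.zeros((h,800,3),np.uint8)
o[:a.shape[0],:400]=a; o[:b.shape[0],405:405+392]=b[:, :392]
cv2.imwrite("pics/crop.png",np.clip(o*1.0,0,255).astype(np.uint8))
E
```

```text
(no output)
```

View pics/crop.png

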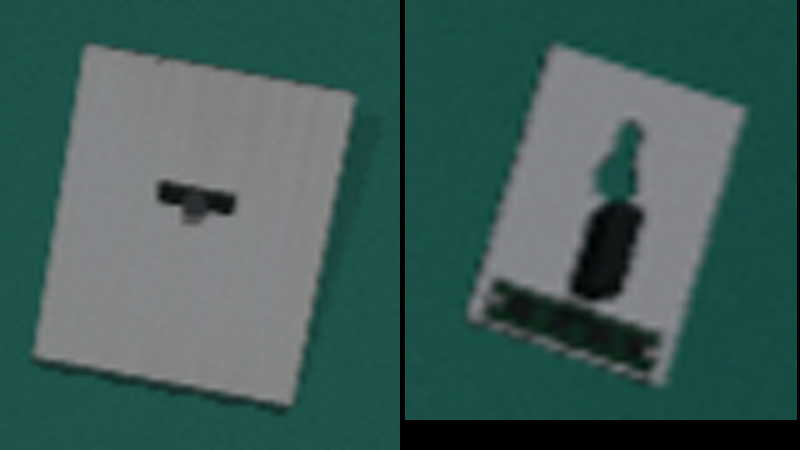

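```bash
cat > h.py <<'E'
import numpy as np, cv2
from scipy.optimize import least_squares
from scipy.spatial.transform import Rotation as Ro
def proj(c,X):
    q=np.atleast_2d(X)@c["R"].T+c["t"]; return np.c_[c["fx"]*q[:,0]/q[:,2]+c["cx"], c["fy"]*q[:,1]/q[:,2]+c["cy"]]
T=np.radians(25)
def Rpanel(yaw): return (Ro.from_euler('z',yaw)*Ro.from_euler('y',-T)).as_matrix()
def panel2w(p,s): return np.atleast_2d(p)@Rpanel(s[2]).T+[s[0],s[1],62]
def plate2w(p,s): return np.atleast_2d(p)@Ro.from_euler('z',s[2]).as_matrix().T+[s[0],s[1],0]
def fit(c,pts,uv,f,x0):
    r=least_squares(lambda s:(proj(c,f(pts,s))-uv).ravel(),x0,x_scale=[10,10,.1]); return r.x,np.abs(r.fun).max()
def backray(c,uv):
    d=c["R"].T@np.array([(uv[0]-c["cx"])/c["fx"],(uv[1]-c["cy"])/c["fy"],1]); return -c["R"].T@c["t"],d
def on_plane(c,uv,p0,n):
    o,d=backray(c,uv); return o+d*(n@(p0-o))/(n@d)
E
python3 - <<'E'
from h import *
from bench import eyes
c=eyes.camera_info("top")
C=lambda l,x0,k,ux,uy:np.array([((u-x0+.5)/k-.5+ux,(v+.5)/k-.5+uy) for u,v in l])
A=C([(85,44),(356,94),(293,408),(33,358)],0,5,290,195)
B=C([(553,44),(748,105),(665,385),(470,320)],405,7,400,205)
P=np.array([(100,80,0),(100,-80,0),(-100,-80,0),(-100,80,0.)])
Q=np.array([(65,45,5),(65,-45,5),(-65,-45,5),(-65,45,5.)])
s,e=fit(c,P,A,panel2w,[550,0,0]); q,e2=fit(c,Q,B,plate2w,[550,-250,0])
print(s,e,q,e2)
n=Rpanel(s[2])[:,2]
for h,uv in ((11,(195,205)),(0,(157,190)),(0,(237,204))):
    u=C([uv],0,5,290,195)[0]; X=on_plane(c,u,panel2w([0,0,h],s)[0],n)
    print((X-[s[0],s[1],62])@Rpanel(s[2]))
print(plate2w([-20,0,26],q),plate2w([15,0,0],q))
E
```

```text
[ 5.14893802e+02  1.31477907e+02 -1.65394254e-01] 0.28993401577633904 [ 5.42539325e+02 -1.82882915e+02 -3.05584517e-01] 0.24472683107552484
[19.52300507  0.25150605 11.        ]
[2.04619807e+01 2.38591085e+01 2.36218452e-14]
[ 2.09825934e+01 -2.40024097e+01  1.26674878e-13]
[[ 523.4658998  -176.86590166   26.        ]] [[ 556.84439401 -187.39567489    0.        ]]
```

The crop confirms the choice. The silver plate's keyhole points to +x, and the silver panel shows a grey stud head near the middle of its slot. I start the move towards the plate.

step_arm(commands=[[0.03, 0.045, 0, 0, 0, -0.08, -1], [0.03, 0.045, 0, 0, 0, -0.08, -1], [0.03, 0.045, 0, 0, 0, -0.08, -1], [0.03, 0.045, 0, 0, 0, -0.08, -1], [0.03, 0.045, 0, 0, 0, -0.08, -1]])

```text
time_s: 0.6
position: [343.8, -433.3, 231.0]
eef_rot: [0.999, -0.048, -0.0, -0.0]
wrist_force: [1.1, -0.2, -0.1]
gripper_width: 1.0
```

step_arm(commands=[[0.03, 0.045, 0, 0, 0, -0.08, -1], [0.03, 0.045, 0, 0, 0, -0.08, -1], [0.03, 0.045, 0, 0, 0, -0.054, -1], [0.03, 0.045, 0, 0, 0, 0, -1], [0.03, 0.045, 0, 0, 0, 0, -1]])

```text
time_s: 1.1
position: [482.4, -225.4, 231.2]
eef_rot: [0.988, -0.153, -0.0, 0.0]
wrist_force: [-0.3, -0.9, 0.1]
gripper_width: 0.999
```

```bash
python3 - <<'E'
from bench import read_state, eyes
from h import *
s=read_state(); print(s["time_s"],s["position"],s["eef_rot"],s["joint_pos"],s["gripper_width"])
c=eyes.camera_info("wrist"); im=eyes.snapshot("wrist"); cv2.imwrite("pics/w0.png",im[:,:,::-1]); np.savez("w0.npz",**c)
q=[542.5,-182.9,-.3056]; print(c["fx"],-c["R"].T@c["t"],c["R"])
print(proj(c,plate2w([[65,45,5],[65,-45,5],[-65,-45,5],[-65,45,5],[15,0,5],[-20,0,47]],q)))
E
```

```text
1.1 [ 482.40739352 -225.40979046  231.19467585] [ 9.88286665e-01 -1.52608814e-01 -1.09441911e-04  7.31248435e-05] [ 0.40217359  0.2475619  -0.09726358  1.89054445  0.02840403  1.00498587
 -1.58458874] 0.9988535374649462
335.23854990119594 [ 556.76918827 -249.10693702  374.10261805] [[-3.02081783e-01 -9.53281813e-01 -6.17959462e-04]
 [-9.07777829e-01  2.87464191e-01  3.05456630e-01]
 [-2.91008609e-01  9.28338532e-02 -9.52205789e-01]]
[[216.82658367  58.02782698]
 [305.05668297  57.90127213]
 [306.59624402 181.21978632]
 [227.54558171 181.30473026]
 [263.45511289 108.63115309]
 [258.5594156  147.85183211]]
```

View pics/w0.png

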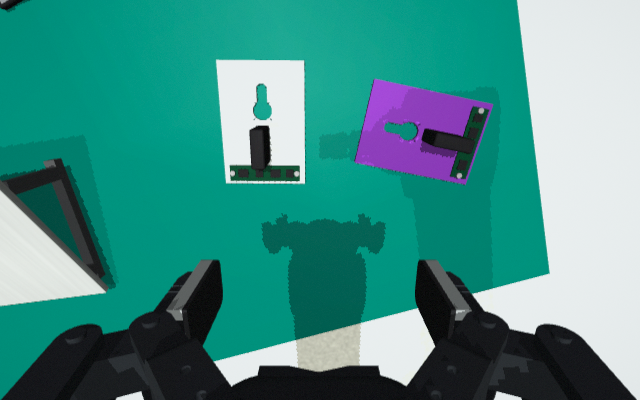

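The wrist view shows the silver plate with corners at (217,60), (304,60), (305,183) and (227,183), within 2 px of prediction. The purple one is on the right, at (425,130). I refine the pose with sub-pixel corners.

```bash
cat >> h.py <<'E'
def sub(im,uv,w=4):
    g=cv2.cvtColor(im,cv2.COLOR_BGR2GRAY); p=np.float32(uv).reshape(-1,1,2)
    return cv2.cornerSubPix(g,p,(w,w),(-1,-1),(3,30,.01)).reshape(-1,2)
E
python3 - <<'E'
from h import *
c=dict(np.load("w0.npz")); im=cv2.imread("pics/w0.png")
uv=sub(im,[(217,60),(304,60),(305,183),(227,183)]); print(uv)
Q=np.array([(65,45,5),(65,-45,5),(-65,-45,5),(-65,45,5.)])
q,e=fit(c,Q,uv,plate2w,[542,-183,-.3]); print(q,e,plate2w([-20,0,26],q))
E
```

```text
[[215.57108   59.143932]
 [303.54797   60.03993 ]
 [304.40457  183.15857 ]
 [226.95409  182.5882  ]]
[ 5.41366970e+02 -1.80866702e+02 -3.09665885e-01] 0.9303870814877655 [[ 522.31826099 -174.77189322   26.        ]]
```

step_arm(commands=[[0.02, 0.025, -0.02, 0, 0, 0, -1], [0.02, 0.025, -0.04, 0, 0, 0, -1], [0, 0, -0.045, 0, 0, 0, -1], [0, 0, -0.035, 0, 0, 0, -1], [0, 0, 0, 0, 0, 0, -1]])

```text
time_s: 1.65
position: [517.4, -176.8, 87.6]
eef_rot: [0.988, -0.152, -0.005, -0.0]
wrist_force: [-0.5, -0.2, 0.5]
gripper_width: 1.0
```

```bash
python3 - <<'E'
from bench import read_state, eyes
from h import *
s=read_state(); print(s["time_s"],s["position"],s["eef_rot"])
c=eyes.camera_info("wrist"); im=eyes.snapshot("wrist"); cv2.imwrite("pics/w1.png",im[:,:,::-1]); np.savez("w1.npz",**c)
print(proj(c,plate2w([[65,45,5],[65,-45,5],[-65,-45,5],[-65,45,5],[15,0,5],[-20,7,47],[-20,-7,47]],[541.4,-180.9,-.3097])))
E
```

```text
1.65 [ 517.37944221 -176.81854105   87.62759817] [ 9.88347726e-01 -1.52130511e-01 -4.98733401e-03 -4.54551665e-04]
[[241.66716883  70.11785488]
 [385.14188985  70.6925669 ]
 [373.63029222 256.03425013]
 [253.52403454 255.62172195]
 [313.49214351 149.66607176]
 [300.63030793 221.53177631]
 [324.43289827 221.61604132]]
```

View pics/w1.png

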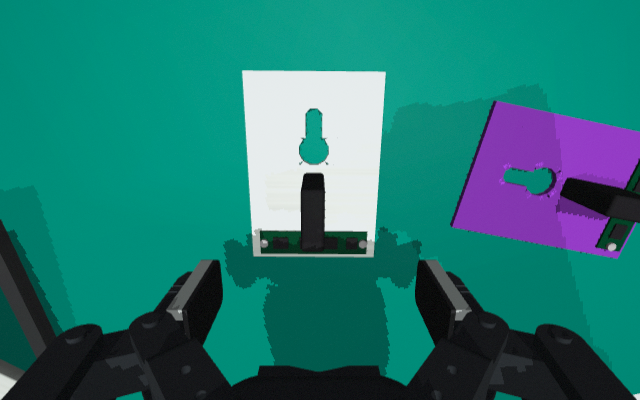

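The view shows the plate corners within 1 px of prediction, with the grip centred between the jaws (col 313). I descend.

step_arm(commands=[[0.005, 0.0015, -0.02, 0, 0, 0, -1], [0, 0, -0.02, 0, 0, 0, -1], [0, 0, -0.015, 0, 0, 0, -1], [0, 0, 0, 0, 0, 0, -1]])

```text
time_s: 2.1
position: [525.9, -176.6, 37.1]
eef_rot: [0.988, -0.153, -0.001, 0.0]
wrist_force: [0.4, 0.1, 0.2]
gripper_width: 1.0
```

step_arm(commands=[[-0.004, 0, -0.012, 0, 0, 0, -1], [0, 0, -0.01, 0, 0, 0, -1], [0, 0, 0, 0, 0, 0, -1], [0, 0, 0, 0, 0, 0, -1]])

```text
time_s: 2.5
position: [522.3, -176.4, 15.3]
eef_rot: [0.988, -0.153, -0.0, 0.0]
wrist_force: [0.1, 0.3, -0.1]
gripper_width: 1.005
```

step_arm(commands=[[0, 0, 0, 0, 0, 0, 1], [0, 0, 0, 0, 0, 0, 1], [0, 0, 0, 0, 0, 0, 1], [0, 0, 0, 0, 0, 0, 1], [0, 0, 0, 0, 0, 0, 1]], grip_force=70)

```text
time_s: 3.0
position: [522.6, -176.3, 15.6]
eef_rot: [0.988, -0.152, 0.0, -0.0]
wrist_force: [-9.2, 1.7, 18.0]
gripper_width: 0.156
```

step_arm(commands=[[0, 0, 0, 0, 0, 0, 1], [0, 0, 0, 0, 0, 0, 1], [0, 0, 0, 0, 0, 0, 1], [0, 0, 0, 0, 0, 0, 1], [0, 0, 0, 0, 0, 0, 1]])

```text
time_s: 3.5
position: [522.7, -176.4, 15.6]
eef_rot: [0.988, -0.152, 0.0, 0.0]
wrist_force: [-1.2, 0.6, 5.4]
gripper_width: 0.154
```

step_arm(commands=[[0, 0, 0.02, 0, 0, 0, 1], [0, 0, 0.04, 0, 0, 0, 1], [0, 0, 0.05, 0, 0, 0, 1], [0, 0, 0.05, 0, 0, 0, 1], [0, 0, 0.04, 0, 0, 0, 1]])

```text
time_s: 4.0
position: [522.2, -176.5, 217.5]
eef_rot: [0.988, -0.153, 0.0, 0.0]
wrist_force: [1.3, -0.5, -2.1]
gripper_width: 0.154
```

step_arm(commands=[[0, 0, 0.01, 0, 0, 0, 1], [0, 0, 0, 0, 0, 0, 1], [0, 0, 0, 0, 0, 0, 1], [0, 0, 0, 0, 0, 0, 1]])

```text
time_s: 4.4
position: [520.8, -176.0, 222.7]
eef_rot: [0.988, -0.153, -0.002, -0.0]
wrist_force: [-0.2, 0.4, -2.0]
gripper_width: 0.152
```

```bash
python3 - <<'E'
from bench import read_state, eyes
from h import *
s=read_state(); print(s["time_s"],s["position"],s["eef_rot"],s["wrist_force"],s["gripper_width"])
c=eyes.camera_info("wrist"); im=eyes.snapshot("wrist"); cv2.imwrite("pics/w2.png",im[:,:,::-1]); np.savez("w2.npz",pos=s["position"],rot=s["eef_rot"],**c)
R=Ro.from_quat(s["eef_rot"]).as_matrix(); 
# nominal plate in tool: x=tool x, y=-tool y, z=-tool z; grip x=-20
def f(p): p=np.atleast_2d(p)*[1,-1,-1]+[20,0,15.3]; return p@R.T+s["position"]
print(proj(c,f([[65,45,5],[65,-45,5],[-65,-45,5],[-65,45,5],[15,0,5],[37,0,5]])))
E
```

```text
4.4 [ 520.82878649 -176.01996533  222.67999167] [ 9.88300403e-01 -1.52501714e-01 -2.34453355e-03 -2.10507086e-04] [-0.15623407  0.35842792 -2.00655727] 0.15160229160820812
[[213.28654576  73.37930716]
 [423.10897195  73.27145955]
 [400.57793923 326.46363912]
 [236.13037819 326.44281668]
 [318.24405887 185.62732284]
 [318.21326103 138.98633472]]
```

View pics/w2.png

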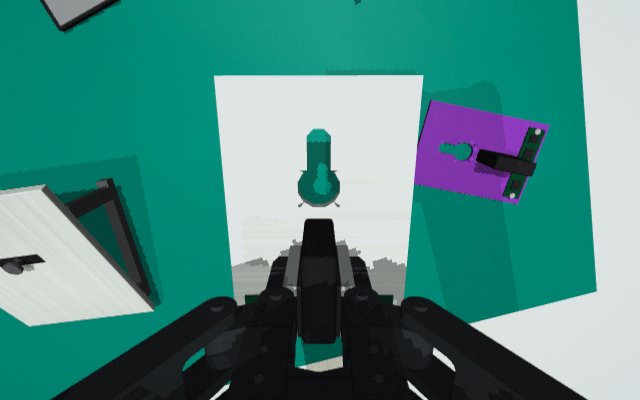

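```bash
cat >> h.py <<'E'
S=np.array([514.9,131.5,-.1654]); STUD=np.array([20,.25])
def target(kx,ky,h,s=S,zt=15.3):
    R=Rpanel(s[2]); return panel2w([kx-35,ky,h+zt],s)[0], R@np.diag([1,-1,-1])
def delta(st,tg):
    p,R=tg; R0=Ro.from_quat(st["eef_rot"])
    return np.round((p-st["position"])/1000,4), np.round((Ro.from_matrix(R)*R0.inv()).as_rotvec(),4)
E
python3 - <<'E'
from h import *
from bench import read_state
s=read_state(); 
for h in(60,):
    t=target(20,.25,h); print(t[0],delta(s,t))
E
```

```text
[470.14322542 139.22448282 123.90570244] (array([-0.0509,  0.3152, -0.099 ]), array([-0.1027, -0.4288,  0.1384]))
```

step_arm(commands=[[-0.007, 0.04, 0, -0.0147, -0.0613, 0.0198, 1], [-0.007, 0.045, 0, -0.0147, -0.0613, 0.0198, 1], [-0.007, 0.045, 0, -0.0147, -0.0613, 0.0198, 1], [-0.007, 0.045, 0, -0.0147, -0.0613, 0.0198, 1], [-0.007, 0.045, 0, -0.0147, -0.0613, 0.0198, 1]])

```text
time_s: 4.95
position: [486.1, 45.2, 224.2]
eef_rot: [0.982, -0.101, 0.157, 0.013]
wrist_force: [1.2, 0.1, -0.7]
gripper_width: 0.158
```

step_arm(commands=[[-0.007, 0.045, 0, -0.0147, -0.0613, 0.0198, 1], [-0.007, 0.03, 0, -0.0147, -0.0613, 0.0198, 1], [0, 0.018, -0.03, 0, 0, 0, 1], [0, 0, -0.03, 0, 0, 0, 1], [0, 0, -0.01, 0, 0, 0, 1]])

```text
time_s: 5.45
position: [472.2, 136.2, 168.8]
eef_rot: [0.973, -0.08, 0.215, 0.018]
wrist_force: [-0.5, -0.2, -2.6]
gripper_width: 0.152
```

step_arm(commands=[[0, 0, 0, 0, 0, 0, 1], [0, 0, 0, 0, 0, 0, 1], [0, 0, 0, 0, 0, 0, 1]])

```text
time_s: 5.75
position: [474.1, 135.7, 171.7]
eef_rot: [0.973, -0.081, 0.217, 0.017]
wrist_force: [0.5, -0.8, -1.6]
gripper_width: 0.151
```

```bash
python3 - <<'E'
from h import *
from bench import read_state,eyes
s=read_state(); print(s["position"],s["eef_rot"],s["wrist_force"],s["joint_pos"])
t=target(20,.25,60); print(t[0],delta(s,t))
c=eyes.camera_info("wrist"); im=eyes.snapshot("wrist"); cv2.imwrite("pics/w3.png",im[:,:,::-1]); np.savez("w3.npz",pos=s["position"],rot=s["eef_rot"],**c)
R=Ro.from_quat(s["eef_rot"]).as_matrix(); 
def f(p): p=np.atleast_2d(p)*[1,-1,-1]+[20,0,15.3]; return p@R.T+s["position"]
print(proj(c,f([[65,45,5],[65,-45,5],[15,0,5],[37,0,5]])))
print(proj(c,panel2w([[100,80,0],[100,-80,0],[20,-23,0],[20,23,0],[20,.25,11]],S)))
E
```

```text
[474.11509096 135.74768791 171.67610307] [ 0.97273485 -0.08126046  0.21653168  0.01725356] [ 0.50089963 -0.75572829 -1.57816479] [-0.41904471  0.11821783 -0.19845695  2.31056592  0.72319622  0.50282309
 -2.95479599]
[470.14322542 139.22448282 123.90570244] (array([-0.004 ,  0.0035, -0.0478]), array([-0.0013,  0.0018,  0.0009]))
[[213.32706713  73.7946245 ]
 [422.94054583  73.61594914]
 [318.22861387 185.87129668]
 [318.18098139 139.28369677]]
[[204.84404132  72.80798279]
 [424.9300088   72.24897514]
 [344.14729653 179.1792121 ]
 [286.60739013 179.28690458]
 [314.90042055 182.82456444]]
```

View pics/w3.png

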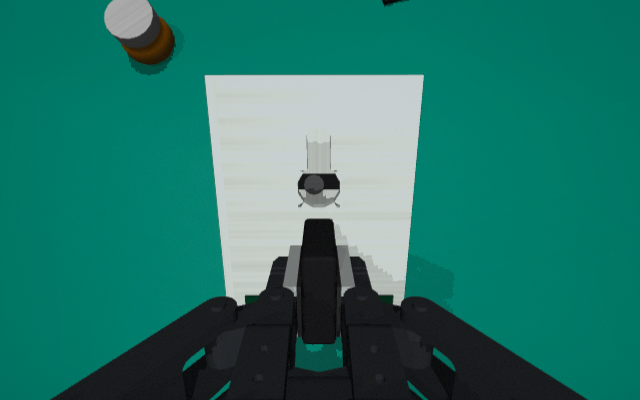

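The view shows the plate held with its keyhole at about (319,187). The stud head is visible through it at (314,184), within 1 px of prediction. However, joint 7 reads -2.955, very close to its limit, so I turn the plate slightly (0.1 rad, inside the 0.2 allowed) and check whether that frees it.

step_arm(commands=[[0, 0, 0, -0.021, 0.0035, 0.045, 1], [0, 0, 0, -0.021, 0.0035, 0.045, 1], [0, 0, 0, 0, 0, 0, 1], [0, 0, 0, 0, 0, 0, 1]])

```text
time_s: 6.2
position: [474.2, 135.4, 171.8]
eef_rot: [0.976, -0.034, 0.216, 0.028]
wrist_force: [0.4, 0.3, -2.5]
gripper_width: 0.151
```

```bash
cat >> h.py <<'E'
def goal(kx,ky,h,psi=0.1,s=S,zt=15.3):
    # keyhole centre at panel (kx,ky,h), plate turned psi about the panel normal
    R=Rpanel(s[2])@Ro.from_euler('z',psi).as_matrix()
    return panel2w([kx,ky,h],s)[0]+R@[-35,0,zt], R@np.diag([1,-1,-1])
def where(st,psi=None,s=S,zt=15.3):
    Rt=Ro.from_quat(st["eef_rot"]).as_matrix(); Rp=Rpanel(s[2]).T@Rt@np.diag([1,-1,-1])
    k=st["position"]+Rt@[35,0,zt]; return (k-[s[0],s[1],62])@Rpanel(s[2]), Ro.from_matrix(Rp).as_rotvec()
E
python3 - <<'E'
from h import *
from bench import read_state
s=read_state(); print(s["joint_pos"],where(s)); print(delta(s,goal(20,.25,30)))
E
```

```text
[-0.41154235  0.11846138 -0.20607648  2.31018031  0.72531146  0.5039709
 -2.85864986] (array([ 44.29028477,   0.56025262, 101.5177237 ]), array([ 0.0004946 , -0.00198548,  0.09614172]))
(array([ 0.008 , -0.0018, -0.075 ]), array([-0.0018,  0.0023,  0.0032]))
```

Joint 7 is now at -2.859, so the inverse kinematics follows freely. I descend and watch the joints.

step_arm(commands=[[0.003, -0.001, -0.025, -0.001, 0.001, 0.002, 1], [0.003, -0.001, -0.025, 0, 0, 0, 1], [0, 0, 0, 0, 0, 0, 1]])

```text
time_s: 6.5
position: [477.1, 134.0, 131.1]
eef_rot: [0.977, -0.031, 0.211, 0.029]
wrist_force: [0.1, -0.6, -1.8]
gripper_width: 0.154
```

```bash
python3 - <<'E'
from h import *
from bench import read_state
s=read_state(); print(s["joint_pos"],where(s)); print(delta(s,goal(20,.25,30)))
E
```

```text
[-0.64825537  0.19452137  0.05922592  2.35006722  0.80843496  0.39182137
 -2.95082416] (array([29.77567218, -0.26374667, 63.02121519]), array([-0.00134245,  0.00719379,  0.10138771]))
(array([ 0.0051, -0.0003, -0.0343]), array([ 0.0009, -0.0074, -0.0005]))
```

step_arm(commands=[[0, 0, 0, 0, 0, 0, 1], [0, 0, 0, 0, 0, 0, 1]])

```text
time_s: 6.7
position: [478.0, 135.1, 133.1]
eef_rot: [0.976, -0.032, 0.212, 0.027]
wrist_force: [-0.2, 0.0, -2.5]
gripper_width: 0.15
```

```bash
python3 - <<'E'
from h import *
from bench import read_state
s=read_state(); print(s["joint_pos"],s["dq"],where(s)); print(delta(s,goal(20,.25,30)))
E
```

```text
[-0.63477878  0.1910816   0.04475717  2.34778432  0.80872499  0.39332808
 -2.95036321] [ 0.02169462 -0.00387351 -0.00577184  0.00165583  0.00011378 -0.00215875
  0.00199888] (array([31.3298328 ,  1.0470906 , 64.62324774]), array([0.00277376, 0.00496885, 0.10029422]))
(array([ 0.0042, -0.0015, -0.0364]), array([-0.003 , -0.0047, -0.0013]))
```

Joint 7 binds again as the arm goes lower. The pinch is across y, so the tool may lean about that axis relative to the plate. I will put the plate down and regrasp with the tool leaning about 20° forward, which leaves the tool nearly upright at the tilted panel. First I measure the stud from here.

```bash
python3 - <<'E'
from h import *
from bench import read_state,eyes
s=read_state()
c=eyes.camera_info("wrist"); im=eyes.snapshot("wrist")[:,:,::-1].copy(); cv2.imwrite("pics/w4.png",im); np.savez("w4.npz",pos=s["position"],rot=s["eef_rot"],**c)
R=Ro.from_quat(s["eef_rot"]).as_matrix(); 
f=lambda p:(np.atleast_2d(p)*[1,-1,-1]+[20,0,15.3])@R.T+s["position"]
print(proj(c,f([[15,0,5],[15,10,5],[15,-10,5],[5,0,5],[37,0,5],[42.5,0,5]])))
print(proj(c,panel2w([[20,-23,0],[20,23,0],[20,.25,11],[20,8.25,11],[20,-7.75,11]],S)))
cv2.imwrite("pics/c4.png",cv2.resize(im[120:220,260:380],None,fx=6,fy=6,interpolation=cv2.INTER_CUBIC))
E
```

```text
[[318.33242697 185.806542  ]
 [297.27345738 185.81842102]
 [339.3928035  185.79466219]
 [318.34872223 205.71097083]
 [318.29428166 139.21258609]
 [318.28421469 126.91591445]]
[[351.9866341  177.04583913]
 [284.95581898 170.47315435]
 [318.1313196  177.80714069]
 [305.90255793 176.61218609]
 [330.33536414 178.99968002]]
```

View pics/c4.png

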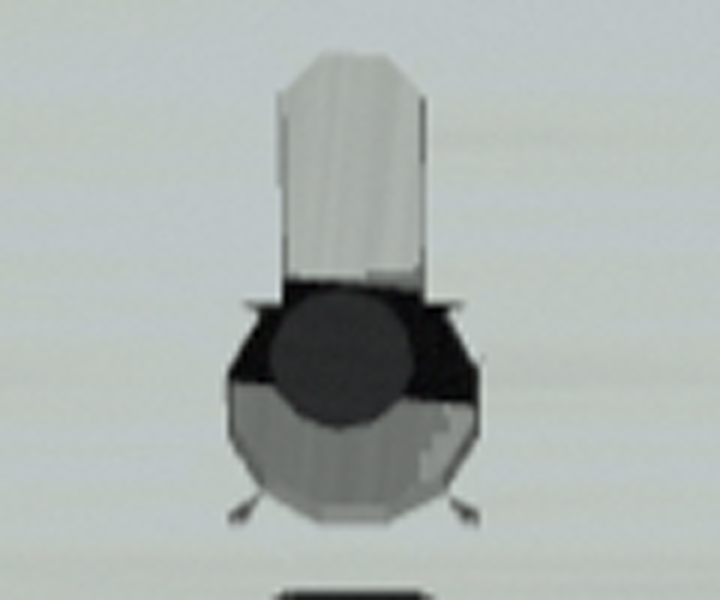

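The crop shows the keyhole centre at (318.5,187) and the stud head at (316.4,178.9). Corrected for the shared offset, the stud sits about +1.2 mm in panel y. Now I lift and go back to a free patch of mat.

```bash
python3 - <<'E'
from h import *
from bench import read_state
s=read_state(); print(delta(s,(np.array([525,-120,150.]),np.diag([1,-1,-1.]))))
E
```

```text
(array([ 0.0469, -0.2548,  0.0168]), array([0.0547, 0.4279, 0.0642]))
```

step_arm(commands=[[0, 0, 0.045, 0, 0, 0, 1], [0, 0, 0.045, 0, 0, 0, 1], [0.008, -0.03, 0, 0.0091, 0.0713, 0.0107, 1], [0.008, -0.045, 0, 0.0091, 0.0713, 0.0107, 1], [0.008, -0.045, 0, 0.0091, 0.0713, 0.0107, 1]])

```text
time_s: 7.25
position: [498.2, 33.2, 223.5]
eef_rot: [0.992, -0.018, 0.123, 0.018]
wrist_force: [0.7, -0.3, -2.2]
gripper_width: 0.15
```

step_arm(commands=[[0.008, -0.045, 0, 0.0091, 0.0713, 0.0107, 1], [0.008, -0.045, 0, 0.0091, 0.0713, 0.0107, 1], [0.008, -0.045, 0, 0.0091, 0.0713, 0.0107, 1], [0, 0, 0, 0, 0, 0, 1], [0, 0, 0, 0, 0, 0, 1]])

```text
time_s: 7.75
position: [522.0, -103.3, 221.9]
eef_rot: [1.0, -0.005, 0.016, 0.006]
wrist_force: [-0.5, 1.5, -2.5]
gripper_width: 0.157
```

```bash
python3 - <<'E'
from h import *
from bench import read_state
s=read_state(); print(s["time_s"],s["position"],s["joint_pos"],delta(s,(np.array([525,-120,18.]),np.diag([1,-1,-1.]))))
E
```

```text
7.75 [ 522.0486475  -103.28228312  221.94965561] [-0.12390704  0.23387813  0.23002255  1.94436069 -0.05449227  0.93641276
 -1.44975593] (array([ 0.003 , -0.0167, -0.2039]), array([0.0121, 0.0326, 0.0097]))
```

step_arm(commands=[[0.003, -0.015, -0.045, 0.012, 0.0326, 0.0097, 1], [0, 0, -0.05, 0, 0, 0, 1], [0, 0, -0.05, 0, 0, 0, 1], [0, 0, -0.045, 0, 0, 0, 1], [0, 0, 0, 0, 0, 0, 1]])

```text
time_s: 8.25
position: [519.9, -113.6, 26.8]
eef_rot: [1.0, 0.003, -0.006, -0.001]
wrist_force: [-2.1, 0.6, -0.9]
gripper_width: 0.153
```

step_arm(commands=[[0, 0, 0, 0, 0, 0, 1], [0, 0, 0, 0, 0, 0, 1]])

```text
time_s: 8.45
position: [527.1, -116.0, 34.5]
eef_rot: [1.0, 0.002, 0.002, 0.0]
wrist_force: [0.5, -1.1, -1.5]
gripper_width: 0.156
```

```bash
python3 - <<'E'
from h import *
from bench import read_state
s=read_state(); print(s["position"],s["wrist_force"],delta(s,(np.array([525,-120,15.5]),np.diag([1,-1,-1.]))))
E
```

```text
[ 527.06200772 -116.0203418    34.53015197] [ 0.53257525 -1.12907574 -1.51046593] (array([-0.0021, -0.004 , -0.019 ]), array([ 0.0001,  0.0043, -0.005 ]))
```

step_arm(commands=[[0, 0, -0.006, 0, 0.004, -0.005, 1], [0, 0, -0.006, 0, 0, 0, 1], [0, 0, -0.004, 0, 0, 0, 1], [0, 0, -0.001, 0, 0, 0, 1], [0, 0, 0, 0, 0, 0, 1]])

```text
time_s: 8.95
position: [525.4, -116.2, 15.6]
eef_rot: [1.0, -0.0, -0.002, 0.0]
wrist_force: [-2.8, 0.6, 6.5]
gripper_width: 0.151
```

step_arm(commands=[[0, 0, -0.002, 0, 0, 0, 1], [0, 0, 0, 0, 0, 0, 1]])

```text
time_s: 9.15
position: [525.4, -116.2, 15.5]
eef_rot: [1.0, -0.0, -0.002, -0.0]
wrist_force: [-9.7, 3.2, 31.4]
gripper_width: 0.153
```

step_arm(commands=[[0, 0, 0.002, 0, 0, 0, 1], [0, 0, 0, 0, 0, 0, 1], [0, 0, 0, 0, 0, 0, -0.4], [0, 0, 0, 0, 0, 0, -0.4], [0, 0, 0, 0, 0, 0, -0.4]])

```text
time_s: 9.65
position: [524.9, -116.3, 14.5]
eef_rot: [1.0, -0.0, -0.002, 0.0]
wrist_force: [0.2, 0.5, 0.3]
gripper_width: 0.659
```

step_arm(commands=[[0, 0, 0.025, 0, 0, 0, -0.4], [0, 0, 0.025, 0, 0, 0, -0.4], [0, 0, 0, 0, 0, 0, -0.4]])

```text
time_s: 9.95
position: [527.1, -116.8, 67.2]
eef_rot: [1.0, -0.0, 0.0, 0.001]
wrist_force: [-0.4, -0.5, 0.6]
gripper_width: 0.701
```

step_arm(commands=[[-0.002, 0, 0, 0, 0.1, 0, -0.4], [-0.002, 0, 0, 0, 0.1, 0, -0.4], [-0.002, 0, 0, 0, 0.1, 0, -0.4], [-0.001, 0, -0.01, 0, 0.05, 0, -0.4], [0, 0, 0, 0, 0, 0, -0.4]])

```text
time_s: 10.45
position: [517.8, -115.6, 52.3]
eef_rot: [0.984, 0.0, -0.178, 0.0]
wrist_force: [-0.2, 1.2, 0.4]
gripper_width: 0.699
```

step_arm(commands=[[0, 0, -0.01, 0, 0, 0, -0.4], [0, 0, -0.01, 0, 0, 0, -0.4], [0, 0, 0, 0, 0, 0, -0.4], [0, 0, 0, 0, 0, 0, -0.4]])

```text
time_s: 10.85
position: [517.4, -116.4, 34.7]
eef_rot: [0.984, -0.0, -0.176, 0.0]
wrist_force: [0.1, 0.4, 0.6]
gripper_width: 0.698
```

```bash
python3 - <<'E'
from h import *
from bench import read_state
s=read_state(); print(s["position"],s["joint_pos"],s["wrist_force"],delta(s,(np.array([519,-116.2,17]),Ro.from_euler('y',.35).as_matrix()@np.diag([1,-1,-1.]))))
E
```

```text
[ 517.42389332 -116.3548311    34.70459909] [-0.0771679   0.69350628  0.2256412   1.79177826 -0.11764769  1.02683257
 -1.36917893] [0.11419578 0.35930974 0.55069198] (array([ 0.0016,  0.0002, -0.0177]), array([ 0.0004, -0.0048,  0.0006]))
```

step_arm(commands=[[0.001, 0, -0.006, 0, 0, 0, -0.4], [0, 0, -0.006, 0, 0, 0, -0.4], [0, 0, -0.005, 0, 0, 0, -0.4], [0, 0, 0, 0, 0, 0, -0.4], [0, 0, 0, 0, 0, 0, -0.4]])

```text
time_s: 11.35
position: [518.9, -116.3, 17.6]
eef_rot: [0.984, -0.0, -0.177, 0.0]
wrist_force: [0.9, -0.3, 0.6]
gripper_width: 0.696
```

step_arm(commands=[[0, 0, 0, 0, 0, 0, 1], [0, 0, 0, 0, 0, 0, 1], [0, 0, 0, 0, 0, 0, 1], [0, 0, 0, 0, 0, 0, 1], [0, 0, 0, 0, 0, 0, 1]], grip_force=100)

```text
time_s: 11.85
position: [519.3, -116.3, 18.1]
eef_rot: [0.984, -0.0, -0.176, 0.0]
wrist_force: [1.0, 0.3, 3.5]
gripper_width: 0.146
```

```bash
python3 - <<'E'
from h import *
from bench import read_state
s=read_state(); print(s["position"],s["wrist_force"],s["gripper_width"])
R=Ro.from_quat(s["eef_rot"]).as_matrix(); print(R.T@(np.array([525.2+35,-116.2,0])-s["position"]), R)
E
```

```text
[ 519.26638454 -116.29717512   18.12668048] [1.00341336 0.29992775 3.53436095] 0.14627969777742741
[44.6788506  -0.11583541  2.81669206] [[ 9.38022812e-01 -2.16655676e-04 -3.46573453e-01]
 [-3.90442590e-04 -9.99999831e-01 -4.31621107e-04]
 [-3.46573300e-01  5.40187481e-04 -9.38022737e-01]]
```

step_arm(commands=[[0, 0, 0.02, 0, 0, 0, 1], [0, 0, 0.04, 0, 0, 0, 1], [0, 0, 0.05, 0, 0, 0, 1], [0, 0, 0.05, 0, 0, 0, 1], [0, 0, 0.03, 0, 0, 0, 1]])

```text
time_s: 12.35
position: [519.9, -116.7, 211.1]
eef_rot: [0.985, -0.0, -0.174, 0.0]
wrist_force: [1.3, -0.4, -2.1]
gripper_width: 0.149
```

```bash
cat >> h.py <<'E'
K=np.array([44.68,-.1,2.8]); RTP=Ro.from_euler('y',.354).as_matrix()@np.diag([1,-1,-1.])
def goal2(kx,ky,h,psi=0,s=S):
    R=Rpanel(s[2])@Ro.from_euler('z',psi).as_matrix()@RTP; return panel2w([kx,ky,h],s)[0]-R@K, R
def where2(st,s=S):
    Rt=Ro.from_quat(st["eef_rot"]).as_matrix(); k=st["position"]+Rt@K; RP=Rpanel(s[2])
    return np.round((k-[s[0],s[1],62])@RP,2), np.round(Ro.from_matrix(RP.T@Rt@RTP.T).as_rotvec(),4)
E
python3 - <<'E'
from h import *
from bench import read_state
s=read_state(); print(s["position"],where2(s)); t=goal2(20,1.2,50); print(t[0],delta(s,t))
E
```

```text
[ 519.88573897 -116.69069946  211.0775177 ] (array([ 133.54, -237.18,   82.39]), array([0.0353, 0.4318, 0.1622]))
[467.96928393 140.44912878 114.88381671] (array([-0.0519,  0.2571, -0.0962]), array([-0.035 , -0.4319, -0.162 ]))
```

step_arm(commands=[[-0.008, 0.035, 0, -0.0058, -0.072, -0.027, 1], [-0.009, 0.045, 0, -0.0058, -0.072, -0.027, 1], [-0.009, 0.045, 0, -0.0058, -0.072, -0.027, 1], [-0.009, 0.045, 0, -0.0058, -0.072, -0.027, 1], [-0.009, 0.045, 0, -0.0058, -0.072, -0.027, 1]])

```text
time_s: 12.85
position: [474.0, 100.1, 207.7]
eef_rot: [0.998, -0.07, 0.004, 0.002]
wrist_force: [0.7, 1.1, -2.0]
gripper_width: 0.15
```

step_arm(commands=[[-0.008, 0.042, -0.01, -0.0058, -0.072, -0.027, 1], [0, 0, -0.03, 0, 0, 0, 1], [0, 0, -0.03, 0, 0, 0, 1], [0, 0, -0.01, 0, 0, 0, 1], [0, 0, 0, 0, 0, 0, 1]])

```text
time_s: 13.35
position: [465.8, 139.8, 126.4]
eef_rot: [0.996, -0.083, 0.037, 0.004]
wrist_force: [0.0, 0.5, -1.6]
gripper_width: 0.146
```

step_arm(commands=[[0, 0, 0, 0, 0, 0, 1], [0, 0, 0, 0, 0, 0, 1]])

```text
time_s: 13.55
position: [468.1, 140.7, 129.0]
eef_rot: [0.996, -0.083, 0.04, 0.002]
wrist_force: [0.7, 0.6, -3.1]
gripper_width: 0.147
```

```bash
python3 - <<'E'
from h import *
from bench import read_state
s=read_state(); print(s["position"],s["joint_pos"],where2(s)); t=goal2(20,1.2,25); print(t[0],delta(s,t))
E
```

```text
[468.11428722 140.70864803 128.99724225] [-0.57087966  0.27513567  0.14039407  2.14824762  0.0100168   0.65362455
 -2.18144719] (array([26.02,  1.46, 62.67]), array([ 0.0014,  0.002 , -0.0011]))
[478.3905492  138.70955927  92.22612204] (array([ 0.0103, -0.002 , -0.0368]), array([-0.002 , -0.0017,  0.0005]))
```

Joints are now well inside their ranges (j7 -2.18, j6 0.65). I approach to 25 mm above the face.

step_arm(commands=[[0.003, -0.001, -0.012, -0.001, -0.001, 0, 1], [0.003, -0.001, -0.012, -0.001, -0.001, 0, 1], [0.003, 0, -0.01, 0, 0, 0, 1], [0, 0, 0, 0, 0, 0, 1], [0, 0, 0, 0, 0, 0, 1]])

```text
time_s: 14.05
position: [475.8, 138.5, 93.2]
eef_rot: [0.996, -0.082, 0.04, 0.004]
wrist_force: [0.1, 0.6, -2.2]
gripper_width: 0.145
```

```bash
cat > look.py <<'E'
import sys
from h import *
from bench import read_state,eyes
n=sys.argv[1]; s=read_state()
c=eyes.camera_info("wrist"); im=eyes.snapshot("wrist")[:,:,::-1].copy()
print(s["position"],s["wrist_force"],where2(s)); t=goal2(20,1.2,16); print(delta(s,t))
R=Ro.from_quat(s["eef_rot"]).as_matrix(); p=np.array([[15,0,5],[15,10,5],[15,-10,5],[5,0,5],[42.5,0,5]])-[15,0,0]
k=proj(c,(p@RTP+K)@R.T+s["position"]); st=proj(c,panel2w([[20,1.2,11],[20,9.2,11],[20,-6.8,11]],S)); print(k,st)
u,v=k[0].astype(int); u0,v0=u-60,v-60
print("crop origin",u0,v0,"x5")
cv2.imwrite(f"pics/{n}.png",cv2.resize(im[max(v0,0):v0+100,u0:u0+120],None,fx=5,fy=5,interpolation=cv2.INTER_CUBIC))
E
python3 look.py c5
```

```text
[475.75280697 138.46805919  93.16229952] [ 0.14199219  0.612265   -2.20316713] (array([18.03,  0.54, 26.82]), array([-0.0018,  0.0026,  0.0012]))
(array([ 0.0064, -0.0004, -0.0091]), array([ 0.0017, -0.0029, -0.0003]))
[[318.06706375 175.56517339]
 [294.95445517 175.57494018]
 [341.18224942 175.55540551]
 [318.10017685 193.93296381]
 [317.95957162 115.9394427 ]] [[316.69128995 147.49832928]
 [299.94792967 147.50374185]
 [333.43238974 147.49291745]]
crop origin 258 115 x5
```

View pics/c5.png

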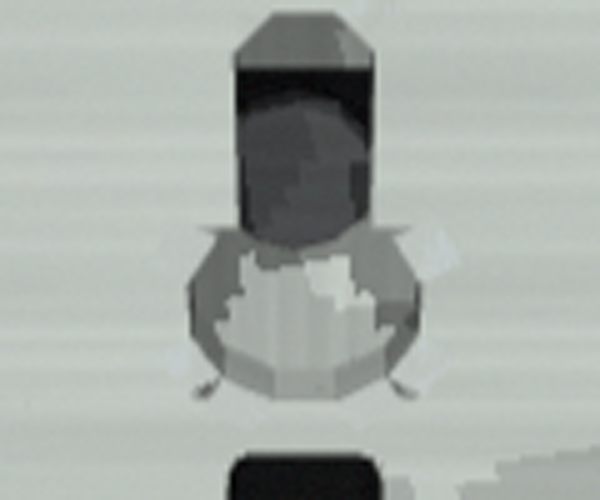

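The crop shows the keyhole within 0.6 px of the model. The stud head's bottom is at crop (300,248), about 1 px from prediction, which puts the stud at about (19.8, 0.9) on the panel. I close in to 14 mm.

```bash
cat > w.py <<'E'
import sys
from h import *
from bench import read_state
s=read_state(); a=[float(v) for v in sys.argv[1:]]
print(s["time_s"],s["position"],"F",s["wrist_force"],"Fpanel",np.round(s["wrist_force"]@Rpanel(S[2]),1),"M",s["wrist_torque"],where2(s)); print(delta(s,goal2(*a)))
E
python3 w.py 19.8 .9 14
```

```text
14.1 [475.96562702 138.65934775  93.56446854] F [-0.11814414  0.19890126 -1.53441282] Fpanel [-0.8  0.2 -1.3] M [0.04846746 0.22993622 0.01980487] (array([18.37,  0.77, 27.14]), array([-0.0012,  0.0019,  0.001 ]))
(array([ 0.0068, -0.001 , -0.0114]), array([ 0.0012, -0.0022, -0.0004]))
```

step_arm(commands=[[0.003, -0.0005, -0.004, 0.001, -0.002, 0, 1], [0.002, -0.0005, -0.004, 0, 0, 0, 1], [0.0018, 0, -0.0034, 0, 0, 0, 1], [0, 0, 0, 0, 0, 0, 1], [0, 0, 0, 0, 0, 0, 1]])

```text
time_s: 14.6
position: [482.8, 137.6, 82.2]
eef_rot: [0.996, -0.082, 0.041, 0.003]
wrist_force: [0.3, -1.4, -2.5]
gripper_width: 0.147
```

```bash
python3 w.py 19.8 .9 12; sed -i 's/^cv2.imwrite.*/cv2.imwrite(f"pics\/{n}.png",cv2.resize(im[max(v0,0):v0+100,u0:u0+120],None,fx=5,fy=5,interpolation=cv2.INTER_CUBIC))/' look.py; python3 look.py c6
```

```text
14.6 [482.77097788 137.63952869  82.24850761] F [ 0.26084205 -1.40069896 -2.52822854] Fpanel [-0.6 -1.3 -2.5] M [ 0.06471213  0.19888075 -0.02024133] (array([19.86,  0.88, 14.06]), array([ 0.0001, -0.0001,  0.0004]))
(array([ 0.0008, -0.0001, -0.0019]), array([ 0.0001,  0.    , -0.0004]))
[482.77097788 137.63952869  82.24850761] [ 0.26084205 -1.40069896 -2.52822854] (array([19.86,  0.88, 14.06]), array([ 0.0001, -0.0001,  0.0004]))
(array([-0.0006,  0.0004,  0.0018]), array([ 0.0001,  0.    , -0.0004]))
[[318.06186689 175.49475329]
 [294.94442934 175.50364246]
 [341.18173529 175.4858632 ]
 [318.09395477 193.86831803]
 [317.95769787 115.84744743]] [[317.38677054 165.16613118]
 [299.65775671 165.16618698]
 [335.11682678 165.16607537]]
crop origin 258 115 x5
```

View pics/c6.png

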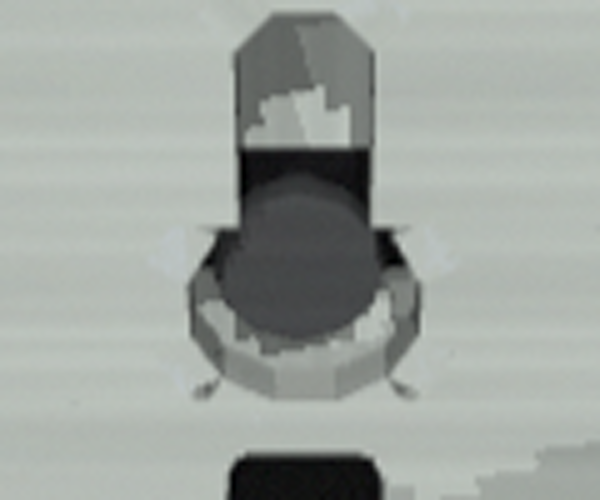

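The crop shows the stud head inside the round end: head centre at about column 302 against 304 for the keyhole, and offset along the slope under 1 mm. I lower along the panel normal in small steps and watch the force.

step_arm(commands=[[0.0002, -0.0001, -0.0009, 0, 0, 0, 1], [0.0002, -0.0001, -0.0009, 0, 0, 0, 1], [0.0002, -0.0001, -0.0009, 0, 0, 0, 1], [0.0004, -0.0001, -0.0009, 0, 0, 0, 1], [0, 0, 0, 0, 0, 0, 1]])

```text
time_s: 15.15
position: [483.8, 137.2, 78.6]
eef_rot: [0.996, -0.082, 0.041, 0.003]
wrist_force: [-0.7, -0.1, -1.9]
gripper_width: 0.148
```

```bash
python3 w.py 19.6 .8 7
```

```text
15.15 [483.76256447 137.24004782  78.63809763] F [-0.71668778 -0.12498889 -1.91407599] Fpanel [-1.4 -0.2 -1.4] M [ 0.03529407  0.1523274  -0.01123791] (array([19.28,  0.66, 10.35]), array([ 0.0001, -0.0002,  0.0004]))
(array([ 0.0017, -0.0001, -0.0029]), array([ 0.0001,  0.0002, -0.0005]))
```

step_arm(commands=[[0.0006, 0, -0.0008, 0, 0, 0, 1], [0.0005, 0, -0.0009, 0, 0, 0, 1], [0.0004, -0.0001, -0.0009, 0, 0, 0, 1], [0.0002, 0, -0.0004, 0, 0, 0, 1], [0, 0, 0, 0, 0, 0, 1]])

```text
time_s: 15.65
position: [485.5, 137.2, 75.7]
eef_rot: [0.996, -0.082, 0.041, 0.003]
wrist_force: [-0.4, -0.3, -1.2]
gripper_width: 0.148
```

```bash
python3 w.py 19.6 .8 4
```

```text
15.65 [485.45854501 137.1907507   75.67338045] F [-0.37978889 -0.3478282  -1.20818976] Fpanel [-0.8 -0.4 -1. ] M [ 0.00982001  0.15137453 -0.02144199] (array([19.55,  0.89,  6.95]), array([ 0.0002, -0.0001,  0.0004]))
(array([ 0.0013, -0.0003, -0.0026]), array([ 0.    ,  0.0001, -0.0005]))
```

No contact at h = 7, so the head is entering the hole. I continue.

step_arm(commands=[[0.0004, -0.0001, -0.0008, 0, 0, 0, 1], [0.0004, -0.0001, -0.0008, 0, 0, 0, 1], [0.0004, -0.0001, -0.0008, 0, 0, 0, 1], [0, 0, 0, 0, 0, 0, 1]])

```text
time_s: 16.05
position: [486.7, 136.8, 73.2]
eef_rot: [0.996, -0.082, 0.041, 0.003]
wrist_force: [-0.5, 0.2, -1.4]
gripper_width: 0.143
```

```bash
python3 w.py 19.6 .8 2
```

```text
16.05 [486.69695012 136.8409174   73.23137471] F [-0.46516587  0.15932034 -1.37005483] Fpanel [-1.   0.1 -1. ] M [0.06489241 0.12597568 0.0145119 ] (array([19.68,  0.74,  4.2 ]), array([ 0.0001, -0.0002,  0.0004]))
(array([ 0.0009, -0.0001, -0.002 ]), array([ 0.0001,  0.0002, -0.0004]))
```

step_arm(commands=[[0.0004, -0.0001, -0.0008, 0, 0, 0, 1], [0.0004, -0.0001, -0.0008, 0, 0, 0, 1], [0, 0, 0, 0, 0, 0, 1]])

```text
time_s: 16.35
position: [487.5, 136.7, 71.6]
eef_rot: [0.996, -0.082, 0.041, 0.003]
wrist_force: [-0.5, 0.5, -2.0]
gripper_width: 0.144
```

step_arm(commands=[[0.0004, -0.0001, -0.0008, 0, 0, 0, 1], [0, 0, 0, 0, 0, 0, 1]])

```text
time_s: 16.55
position: [487.9, 136.6, 70.9]
eef_rot: [0.996, -0.082, 0.041, 0.003]
wrist_force: [-0.7, -0.2, -1.6]
gripper_width: 0.147
```

```bash
python3 w.py 19.6 .8 0
```

```text
16.55 [487.89289568 136.55924179  70.88179992] F [-0.7390847  -0.20947053 -1.58597246] Fpanel [-1.3 -0.3 -1.1] M [0.05811375 0.26625717 0.06966112] (array([19.8 ,  0.66,  1.55]), array([ 0.0002, -0.0002,  0.0004]))
(array([ 0.0005,  0.0001, -0.0015]), array([ 0.    ,  0.0002, -0.0004]))
```

step_arm(commands=[[0.0003, 0, -0.0007, 0, 0, 0, 1], [0, 0, 0, 0, 0, 0, 1]])

```text
time_s: 16.75
position: [488.2, 136.6, 70.2]
eef_rot: [0.996, -0.082, 0.041, 0.003]
wrist_force: [-0.1, 0.5, -3.1]
gripper_width: 0.146
```

step_arm(commands=[[0.0003, 0, -0.0007, 0, 0, 0, 1], [0, 0, 0, 0, 0, 0, 1]])

```text
time_s: 16.95
position: [488.3, 136.7, 70.0]
eef_rot: [0.996, -0.082, 0.041, 0.003]
wrist_force: [-3.0, -0.9, 5.1]
gripper_width: 0.151
```

```bash
python3 w.py 19.6 .8 0
```

```text
16.95 [488.33568876 136.67713781  69.96341633] F [-3.02341697 -0.94550578  5.11910663] Fpanel [-0.4 -1.4  5.8] M [-0.08550131  0.59758718 -0.01269785] (array([19.78,  0.86,  0.53]), array([0.0003, 0.0001, 0.0004]))
(array([ 0.0001, -0.    , -0.0006]), array([-0.0001, -0.0001, -0.0005]))
```

Contact at about 7 N with the plate flat (h about 0.5), so the head is through. Now I slide down the slope in 7.5 mm portions.

step_arm(commands=[[-0.0013, 0.0002, -0.0006, 0, 0, 0, 1], [-0.0013, 0.0002, -0.0006, 0, 0, 0, 1], [-0.0014, 0.0002, -0.0006, 0, 0, 0, 1], [-0.0013, 0.0002, -0.0006, 0, 0, 0, 1], [0, 0, 0, 0, 0, 0, 1]])

```text
time_s: 17.45
position: [484.2, 138.0, 68.0]
eef_rot: [0.996, -0.082, 0.042, 0.003]
wrist_force: [0.2, 1.0, 5.1]
gripper_width: 0.145
```

```bash
python3 w.py 10 .8 0.3
```

```text
17.45 [484.23706544 137.95216058  67.9776725 ] F [0.15453153 1.02706846 5.1335891 ] Fpanel [2.2 1.  4.7] M [-0.08197791  0.20378377 -0.0538552 ] (array([15.13,  1.45,  0.63]), array([ 0.0016, -0.0023,  0.    ]))
(array([-0.0046,  0.0001, -0.0024]), array([-0.001 ,  0.0025, -0.0007]))
```

step_arm(commands=[[-0.0013, 0.0001, -0.0006, 0, 0, 0, 1], [-0.0013, 0, -0.0006, 0, 0, 0, 1], [-0.0014, 0.0001, -0.0006, 0, 0, 0, 1], [-0.0013, 0.0001, -0.0006, 0, 0, 0, 1], [0, 0, 0, 0, 0, 0, 1]])

```text
time_s: 17.95
position: [478.8, 138.4, 65.4]
eef_rot: [0.996, -0.082, 0.042, 0.003]
wrist_force: [-1.1, 0.7, 5.9]
gripper_width: 0.147
```

```bash
python3 w.py 4 .8 0.3
```

```text
17.95 [478.75601272 138.35540573  65.40923378] F [-1.0745086   0.65310095  5.8907377 ] Fpanel [1.4 0.5 5.8] M [ 0.0819986   0.16059405 -0.07302629] (array([9.08, 0.95, 0.6 ]), array([ 0.0016, -0.002 ,  0.0001]))
(array([-0.0044,  0.0006, -0.0023]), array([-0.0011,  0.0022, -0.0008]))
```

step_arm(commands=[[-0.0013, 0.0002, -0.0006, 0, 0, 0, 1], [-0.0013, 0.0002, -0.0006, 0, 0, 0, 1], [-0.0014, 0.0002, -0.0006, 0, 0, 0, 1], [-0.0013, 0.0002, -0.0006, 0, 0, 0, 1], [0, 0, 0, 0, 0, 0, 1]])

```text
time_s: 18.45
position: [473.1, 138.9, 62.8]
eef_rot: [0.996, -0.082, 0.042, 0.003]
wrist_force: [0.1, -0.3, 4.3]
gripper_width: 0.147
```

```bash
python3 w.py -3.5 .8 0.3
```

```text
18.45 [473.10688679 138.8691233   62.77789953] F [ 0.07025229 -0.27253657  4.25432778] Fpanel [ 1.9 -0.3  3.8] M [0.01276254 0.10440002 0.0092119 ] (array([2.83, 0.51, 0.58]), array([ 0.0011, -0.0014,  0.0001]))
(array([-0.0055,  0.0012, -0.0029]), array([-0.0007,  0.0015, -0.0006]))
```

step_arm(commands=[[-0.0012, 0.0003, -0.0006, 0, 0, 0, 1], [-0.0012, 0.0003, -0.0006, 0, 0, 0, 1], [-0.0012, 0.0003, -0.0006, 0, 0, 0, 1], [0, 0, 0, 0, 0, 0, 1]])

```text
time_s: 18.85
position: [469.8, 139.7, 61.2]
eef_rot: [0.996, -0.082, 0.042, 0.003]
wrist_force: [1.1, 0.7, 6.7]
gripper_width: 0.146
```

step_arm(commands=[[-0.0007, 0.0001, -0.0003, 0, 0, 0, 1], [0, 0, 0, 0, 0, 0, 1]])

```text
time_s: 19.05
position: [469.2, 139.9, 60.9]
eef_rot: [0.996, -0.082, 0.042, 0.003]
wrist_force: [0.5, 0.3, 7.0]
gripper_width: 0.144
```

step_arm(commands=[[-0.0007, 0.0001, -0.0003, 0, 0, 0, 1], [0, 0, 0, 0, 0, 0, 1]])

```text
time_s: 19.25
position: [468.3, 140.0, 60.5]
eef_rot: [0.996, -0.082, 0.042, 0.003]
wrist_force: [0.9, 0.2, 6.7]
gripper_width: 0.149
```

```bash
python3 w.py -3.5 .8 0.3
```

```text
19.25 [468.34382165 139.9668406   60.47256856] F [0.8796822  0.21890427 6.6626709 ] Fpanel [3.6 0.4 5.7] M [-0.02740518  0.04668061  0.00185494] (array([-2.56,  0.81,  0.57]), array([ 0.0012, -0.0017, -0.    ]))
(array([-0.0007,  0.0001, -0.0006]), array([-0.0008,  0.0018, -0.0005]))
```

step_arm(commands=[[-0.0007, 0.0001, -0.0003, 0, 0, 0, 1], [0, 0, 0, 0, 0, 0, 1]])

```text
time_s: 19.45
position: [467.6, 140.1, 60.1]
eef_rot: [0.996, -0.082, 0.042, 0.003]
wrist_force: [1.1, -0.3, 5.5]
gripper_width: 0.14
```

step_arm(commands=[[-0.0006, 0.0001, -0.0003, 0, 0, 0, 1], [0, 0, 0, 0, 0, 0, 1]])

```text
time_s: 19.65
position: [467.1, 140.1, 59.9]
eef_rot: [0.996, -0.082, 0.042, 0.003]
wrist_force: [-0.2, 0.6, 7.0]
gripper_width: 0.147
```

```bash
python3 w.py -3.5 .8 0.3
```

```text
19.65 [467.09521112 140.14608919  59.88719122] F [-0.22922106  0.60713235  7.0279429 ] Fpanel [2.7 0.6 6.5] M [-0.0490907   0.01500064 -0.00854704] (array([-3.95,  0.78,  0.57]), array([ 0.0012, -0.0018, -0.    ]))
(array([ 0.0005, -0.    ,  0.    ]), array([-0.0008,  0.0019, -0.0004]))
```

step_arm(commands=[[-0.0005, 0.0001, -0.0002, 0, 0, 0, 1], [0, 0, 0, 0, 0, 0, 1]])

```text
time_s: 19.85
position: [466.5, 140.2, 59.6]
eef_rot: [0.996, -0.082, 0.042, 0.003]
wrist_force: [0.4, -0.4, 6.0]
gripper_width: 0.148
```

step_arm(commands=[[-0.0005, 0.0001, -0.0002, 0, 0, 0, 1], [0, 0, 0, 0, 0, 0, 1]])

```text
time_s: 20.05
position: [466.4, 140.2, 59.6]
eef_rot: [0.996, -0.082, 0.042, 0.003]
wrist_force: [0.9, -0.7, 6.3]
gripper_width: 0.146
```

```bash
python3 w.py -4.5 .8 0.3
```

```text
20.05 [466.44505472 140.24296495  59.60994427] F [ 0.94897997 -0.7258896   6.2965206 ] Fpanel [ 3.6 -0.6  5.3] M [-0.16750236 -0.08222742  0.00499294] (array([-4.65,  0.76,  0.62]), array([ 0.0012, -0.0024, -0.0002]))
(array([ 0.0003,  0.    , -0.0001]), array([-0.0008,  0.0025, -0.0004]))
```

step_arm(commands=[[-0.0005, 0.0001, -0.0002, 0, 0, 0, 1], [0, 0, 0, 0, 0, 0, 1]])

```text
time_s: 20.25
position: [466.4, 140.3, 59.6]
eef_rot: [0.996, -0.082, 0.043, 0.003]
wrist_force: [2.2, -1.1, 6.3]
gripper_width: 0.149
```

```bash
python3 w.py -4.5 .8 0.3
```

```text
20.25 [466.42781464 140.29066262  59.59349707] F [ 2.17002385 -1.11959858  6.30492899] Fpanel [ 4.8 -0.7  4.7] M [-0.31010205 -0.26512524 -0.0130388 ] (array([-4.66,  0.8 ,  0.65]), array([ 0.0014, -0.0031, -0.0005]))
(array([ 0.0003, -0.    , -0.0001]), array([-0.0009,  0.0033, -0.0002]))
```

The plate stopped firmly at x = -4.66 while the command advanced another 0.5 mm, with forces under 10 N, so it is home. I release and retreat.

step_arm(commands=[[0, 0, 0, 0, 0, 0, 0.5], [0, 0, 0, 0, 0, 0, 0], [0, 0, 0, 0, 0, 0, -0.3], [0, 0, 0, 0, 0, 0, -0.3], [0, 0, 0, 0, 0, 0, -0.3]])

```text
time_s: 20.75
position: [464.6, 140.0, 58.6]
eef_rot: [0.996, -0.082, 0.041, 0.003]
wrist_force: [-0.0, 0.1, -0.4]
gripper_width: 0.651
```

step_arm(commands=[[0, 0, 0.01, 0, 0, 0, -0.3], [0, 0, 0.02, 0, 0, 0, -0.3], [0, 0, 0.03, 0, 0, 0, -0.3], [0, 0, 0.04, 0, 0, 0, -0.3], [0, 0, 0, 0, 0, 0, -0.3]])

```text
time_s: 21.25
position: [467.9, 141.3, 164.0]
eef_rot: [0.996, -0.083, 0.045, 0.001]
wrist_force: [1.0, 0.6, -0.7]
gripper_width: 0.646
```

```bash
python3 - <<'E'
from h import *
from bench import read_state,eyes
s=read_state(); print(s["time_s"],s["position"],s["wrist_force"],s["gripper_width"])
c=eyes.camera_info("wrist"); im=eyes.snapshot("wrist")[:,:,::-1].copy(); cv2.imwrite("pics/w7.png",im); np.savez("w7.npz",**c)
print(proj(c,panel2w([[61.5,45.8,5],[61.5,-44.2,5],[11.5,.8,5],[39,.8,5],[100,80,0],[100,-80,0],[-100,80,0],[20,.8,11]],S)))
E
```

```text
21.25 [467.94653616 141.33262691 164.02402314] [ 0.98121801  0.56559077 -0.68358852] 0.6462492061089159
[[248.32954488  62.21288655]
 [393.71475918  61.98455282]
 [320.822613   135.28120851]
 [320.87353092  97.52857173]
 [180.16446198 -11.4123386 ]
 [465.49799512 -12.2630131 ]
 [235.17822678 241.86001708]
 [320.8371341  128.03970099]]
```

View pics/w7.png

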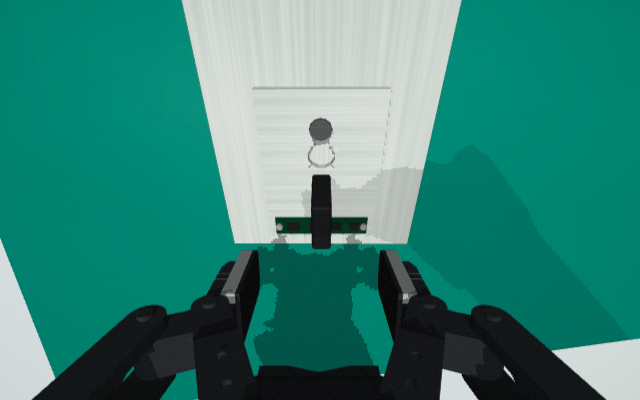

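The final view shows the plate lying straight on the panel, front edge level at row 88, with the stud head at (320,129) at the slot's end and the empty round end at (321,155). I do a quick fit and then hand in.

```bash
python3 - <<'E'
from h import *
from bench import arm
c=dict(np.load("w7.npz")); RP=Rpanel(S[2]); n=RP[:,2]
g=lambda uv,h:(on_plane(c,uv,panel2w([0,0,h],S)[0],n)-[S[0],S[1],62])@RP
a,b=g((252.5,88.5),5),g((390.5,88.5),5); st=g((320.5,129),11)
print(a,b,"slot_end x",(a[0]+b[0])/2-28,"stud",st,"yaw",np.arctan2(a[0]-b[0],a[1]-b[1]))
arm.close_job()
E
```

```text
[45.05949281 45.23846811  5.        ] [ 44.96309972 -44.33005729   5.        ] slot_end x 17.011296265134305 stud [19.28792549  1.02893827 11.        ] yaw 0.0010761934683859715
the job is handed in; nothing more can be done
```

The plate is on the stand with the stud at the end of its slot, released, and the job is handed in. The interface gives no verdict. The robot's clock was at about 21 s of the allowed 72 s.

**What I did**
- I picked up the silver plate by its grip and carried it to the stand, but joint 7 came within 0.01 rad of its limit over the tilted panel.
- I set the plate back on the mat and regrasped it with the tool leaning 20° forward.
- I lowered the keyhole over the stud, made light contact, and slid the plate down the slope until it stopped. I then opened the gripper and backed away.

**Last checks**
- **Force:** forces read at the wrist against the stand stayed at about 8 N or less, against the 45 N limit. Setting the plate down on the mat reached 31 N.
- **Home:** the plate stopped moving while I commanded a further 0.5 to 1 mm.
- **Final picture:** the slot end is at panel x of about 17.0 mm (allowed 15 to 22.5), the plate is turned about 0.001 rad, and y is about 0.5 mm. The stud came out at x of about 19.3 mm.
- **Flatness:** I did not measure it in the picture. While still gripped, the tool pose put the plate within about 0.004 rad of the panel and 0.6 mm off it.

**Disagreements:** the slot end comes out about 2.3 mm below the stud, where 1.5 mm is nominal. I put the 0.8 mm gap down to calibration error.

The phone, jar and screwdriver were not touched, though I did not measure their positions again at the end.

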